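# Clamp the loose round inkstone in the crowded clamping bank

### The job

In the clamping bank the oblong slate plaques are already gripped, but the round inkstone blank is still loose. Turn the wing knob of its station clockwise until the jaw has pushed the stone home into its V-shaped backstop and grips it firmly, without forcing it, then let go. Do not brush or turn the neighbouring knobs, and leave everything else on the table undisturbed.

Things in the scene. Friction and masses are not known exactly. Their poses are not given: they have to be found in the camera images.
- clamp_knob (a joint): angle of the black wing knob of the round stone's station, upright axis; grows clockwise seen from above, range 0 to 5 rad, starts at 0.8 to 1.8. Moves the jaw 3 mm per rad towards the stone. Gets tight anywhere from 2.8 to 4.1: to be felt. Takes 0.06 N m turning freely, plus 0.03 per 10 N of clamping: 0.12 to 0.20 N m is firm, above 0.27 overloads. Let go, it creeps back, leaving at most 20 N.
- knob_top (a point): centre of that knob's top, on its axis, 84 mm above the table; x along the wing, z up, turns with it. The wing: a black bar 44 mm long, 12 thick, 32 tall (top at this point), on a round skirt 48 mm across and 8 tall that turns with it, over a flat grey cover 46 mm above the table. Five stations stand 72 mm apart in a row along the bank's y; the knobs are alike, their wings at any angle.
- stone: round slate inkstone blank, 52 mm diameter, 16 mm tall, 90 g, lying loose on its station between jaw and V backstop; the only round one in the bank. Origin at the centre of its underside, z up.
- jaw: steel jaw of the round stone's station: a carrier bar 10 x 44 x 20 mm (origin at its centre, x towards the stone) with a face plate 8 mm thick, 50 wide, 20 tall in front of it on set screws. How far the plate stands off varies: its front face lies 14 to 17 mm ahead of this origin. Slides along x, driven by clamp_knob.
- seat (a point): where the underside centre of the round stone lies when it is home in the V backstop; fixed in the station, 20 mm above the table. x points from the knob to the stone and away from the robot's side, along every station. The knob's axis lies 85 mm from here towards -x.
- bank: the clamping bank: dark steel base plate 250 x 500 x 10 mm (x, y, z), origin at the centre of its underside, fixed to the table. The five stations stand on it in a row along y, centred; the knob axes lie at x = -50 mm.
- other_knob1: wing knob of a neighbouring station (same size and shape as the one to turn), origin on its axis 38 mm below its top, x along its wing. It turns easily; leave alone. Which place it has in the row varies.
- other_knob2: another neighbouring wing knob, as other_knob1
- other_knob3: another neighbouring wing knob, as other_knob1
- other_knob4: another neighbouring wing knob, as other_knob1
- other_knob1_tip (a point): point at one end of other_knob1's wing, 22 mm from its axis, 8 mm below its top
- other_knob2_tip (a point): the same on other_knob2
- other_knob3_tip (a point): the same on other_knob3
- other_knob4_tip (a point): the same on other_knob4
- glue_jar: small jar, 44 mm diameter, 55 mm tall, loose on the left end of the bank's plate; leave alone. Origin at underside centre
- wire_spool: wire spool, 40 mm diameter, 33 mm tall, loose on the right end of the bank's plate; leave alone. Origin at underside centre
- burnisher: burnishing tool with handle, 170 mm long, lying on the table; leave alone
- dust_brush: brush 180 mm long, lying on the table; leave alone
- water_cup: white cup, 72 mm diameter, 80 mm tall; leave alone. Origin at underside centre
- slate_disc: spare slate disc, 90 mm diameter, 22 mm tall, lying on the table; leave alone
- sanding_block: cork block 90 x 50 x 30 mm, lying on the table; leave alone

How it is judged:
At the end, for the whole second after the job is handed in: The round stone lies flat, within 3 mm of home in its V backstop, at rest, and the jaw presses on it with 4 to 45 N by itself; the four other knobs stand where they stood (wing ends within 4 mm) (contact force between jaw and stone between 4 and 45 N and horizontal distance between stone and seat below 0.003 m and angle between stone's own z axis and vertical below 0.1 rad and linear speed of stone below 0.01 m/s and distance of each of other_knob1_tip, other_knob2_tip, other_knob3_tip, other_knob4_tip from where it was at the start of the episode below 0.004 m); the robot touches nothing.
It fails at once if the stone is overloaded: the jaw presses on it with more than 70 N (contact force between jaw and stone above 70 N).
It fails at once if a neighbouring knob is brushed (more than 1 N) or turned (wing end moved more than 4 mm) (contact force between anything else and other_knob1 above 1 N or distance of any of other_knob1_tip, other_knob2_tip, other_knob3_tip, other_knob4_tip from where it was at the start of the episode above 0.004 m or contact force between anything else and other_knob2 above 1 N or contact force between anything else and other_knob3 above 1 N or contact force between anything else and other_knob4 above 1 N).
It fails at once if another thing on the table is shoved more than 20 mm (distance of any of glue_jar, wire_spool, burnisher, dust_brush, water_cup, slate_disc, sanding_block from where it was at the start of the episode above 0.02 m).
It also fails if it takes over 51 s, if anything falls off the work surface, if the arm or the gripper's body presses on something with over 40 N, if the wrist force passes 120 N, or if a joint passes its speed limit or range.

### The arm

A 6-joint arm with a two-finger parallel gripper is mounted at the origin on the work surface. World frame = base frame: x ahead of the robot, y to its left, z up, the work surface at z = 0. Lengths are in m, angles in rad, forces in N, time in s.
With the tool pointing down it reaches from about 0.35 to 0.775 m from the base axis. Payload 5.5 kg.
Tool frame: the origin (TCP) lies between the finger pads; the fingertips stand 22 mm ahead of it and the grasp point (between the pads) lies 3 mm ahead of it; z points along the fingers, y is the line along which they close (so a half turn about z gives the same grasp; the last joint's range is limited). The gripper opens to 85 mm and grips with 20 to 120 N. Pads are 22 mm wide; open, the fingers measure 114 mm over their backs; the gripper's body (76 mm by 85 mm) begins 54 mm behind the grasp point. The pads swing forward as they close: fully open they stand 13 mm farther back than shut.
Start: joints at [1.109, 0.313, 0.046, 1.304, 0, 1.431], TCP at [0.182, 0.546, 0.253] pointing down, gripper open.
Joint ranges: [-2.76, 2.76], [-0.86, 1.69], [-1.03, 1.26], [-2.2, 2.34], [-1.47, 1.5], [-3.14, 3.14]. Speed limits (rad/s): [2.57, 2.57, 3.14, 3.14, 3.14, 3.14].

### API

Orientations are given as a unit quaternion [w, x, y, z].
In Python, from workcell import env gives the robot as it stands.
- The arm moves only by the shell command python3 nudge.py [OPENING] [FORCE], which reads ROWS from standard input. ROWS is a JSON object with one list for each field, all of the same length, 1 to 8, a row being the entries at one place: sx, sy, sz (the shift in normalised numbers (1 is 0.4 m)), ax, ay, az (a rotation vector in fractions of the full range, 1 being pi rad); each row is the pose to reach, as a shift and turn from the pose commanded when the command began, along the tool's axes at that moment; what a row does not reach only later rows make up. A row lasts 1/8 s, in which the tool goes at most 0.0625 m and 0.188 rad, less where a joint would pass 70% of its speed; a pose out of reach is approached as far as the arm can. OPENING is the finger opening in m, set as the command begins (- or left out keeps the last). The fingers move at their own pace and stop on an object; FORCE is the grip in N (left out, the last holds). Time passes only in rows, so rows that do not move let the fingers close. It prints the time, the measured TCP pose, the force, the opening and the grip force at its end. Input that does not fit is refused with a message, and nothing moves.
- env.get_state(): the state, without advancing time (a new reading comes with each control period).
- env.read_camera(name): name is "scene" or "top" or "wrist"; returns a dict with "image" (480x640x3 uint8, red, green, blue), "K" (3x3 intrinsics, pixels), "R" (3x3) and "t" (3): a world point X has camera coordinates R X + t. Camera axes: x right, y down, z forward; pixel columns grow to the right and rows downward; lengths in m; the calibration is good to about 2 mm. A picture is of the moment at which its call begins. There is no depth.
- env.hand_in(): hands the job in; it is judged then, once.
The state is a dict: "clock": time; "joint_pos": joint angles; "qvel": joint speeds; "tau": joint torques, N m; "tcp_pos": TCP position; "orientation": TCP orientation; "wrist_force": force on the tool from outside, world axes, zero at the start; "ft_torque": the same for the moment, N m; "finger_gap": finger opening in m; "grip_force": force on a finger pad.
Only numpy, scipy, OpenCV 4.12 (cv2) and the standard library are available. Lean on these libraries where they do the work, as an engineer would, in place of code of your own. Each camera call takes 0.05 s, during which the arm holds its last target. There are 200 camera calls.

## Working session

There is one attempt and no reset: what is moved stays moved. The work goes in short steps, Python scripts to look and compute and a shell command to move; the robot and the scene stay as the last step left them, time stands still between calls to the robot, and variables do not carry over. Pictures are saved under pics/ and viewed, at most 10 in all, crops included, and the job is handed in when it is done.

```bash
ls; mkdir -p pics; python3 - <<'E'
from workcell import env
import cv2,numpy as np
for n in ("top","scene"):
    c=env.read_camera(n); cv2.imwrite(f"pics/{n}0.png",c["image"][:,:,::-1]); print(n,c["K"].tolist(),c["R"].round(4).tolist(),c["t"].round(4).tolist())
s=env.get_state(); print(s)
E
```

```text
nudge.py
pics
workcell.py
top [[560.5468338997415, 0.0, 325.3957053216485], [0.0, 560.5468338997415, 239.7141038625641], [0.0, 0.0, 1.0]] [[-0.0289, -0.9996, 0.0041], [-0.9983, 0.0287, -0.0516], [0.0514, -0.0056, -0.9987]] [0.0287, 0.516, 1.2565]
scene [[601.437042774307, 0.0, 320.66627546313134], [0.0, 601.437042774307, 245.09378250915174], [0.0, 0.0, 1.0]] [[0.256, 0.9664, -0.0229], [0.4938, -0.151, -0.8564], [-0.831, 0.2079, -0.5159]] [-0.1351, -0.1641, 1.9687]
{'clock': 0.1, 'joint_pos': array([ 1.10935446e+00,  3.13919522e-01,  4.50958650e-02,  1.30359353e+00,
       -1.29487202e-05,  1.43117324e+00]), 'qvel': array([ 0.00093557, -0.00089027,  0.00251783,  0.00074561,  0.00201205,
       -0.00039767]), 'tau': array([ 2.22196373e-03, -4.81723559e+01,  2.99245155e+01,  1.26722440e-02,
       -1.36319691e-04,  7.27840870e-06]), 'tcp_pos': array([0.18170641, 0.54509613, 0.25250264]), 'orientation': array([-2.33726517e-04,  1.60215857e-01,  9.87081670e-01, -7.76022377e-04]), 'wrist_force': array([ 0.25650938, -0.02022107, -0.58482987]), 'ft_torque': array([-0.00176961, -0.02454285, -0.01270622]), 'grip_force': 0.0, 'finger_gap': 0.08556176708773834}
```

View pics/top0.png

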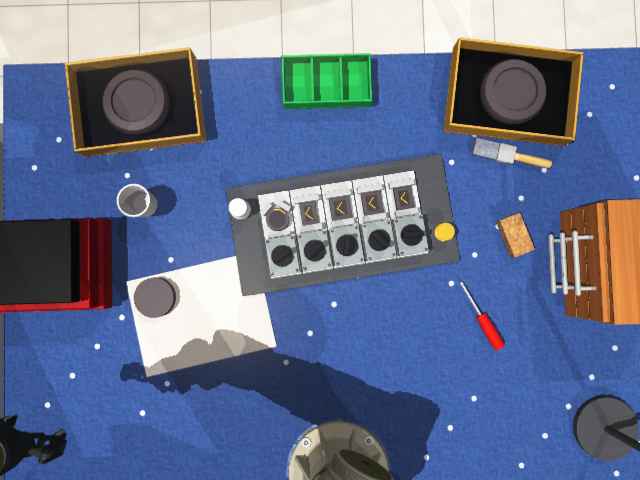

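The top view shows the round stone in the leftmost station, at about (277,216). Its knob is at about (283,256), next to the jar at (239,209). I'll zoom in for the wing angle.

```bash
python3 - <<'E'
import cv2,numpy as np
a=cv2.imread("pics/top0.png")[190:290,225:465]
a=cv2.convertScaleAbs(a,alpha=1.6,beta=0)
b=cv2.resize(a,None,fx=3.33,fy=3.33,interpolation=cv2.INTER_CUBIC)
k=cv2.imread("pics/top0.png")[235:280,260:320]
k=cv2.resize(cv2.convertScaleAbs(k,alpha=3),(340,255),interpolation=cv2.INTER_CUBIC)
o=np.zeros((600,800,3),np.uint8); o[:b.shape[0],:b.shape[1]]=b[:,:800]; o[340:595,:340]=k
cv2.imwrite("pics/z0.png",o)
E
```

```text
(no output)
```

View pics/z0.png

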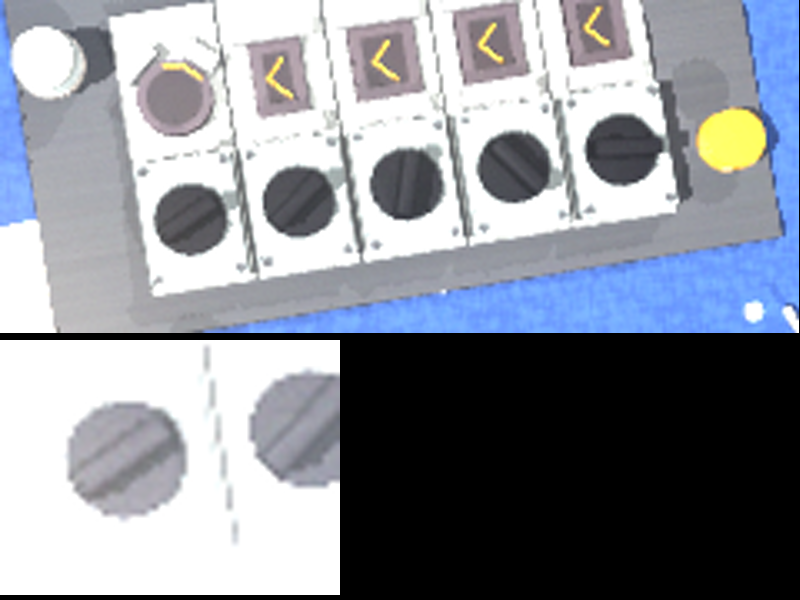

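View pics/scene0.png

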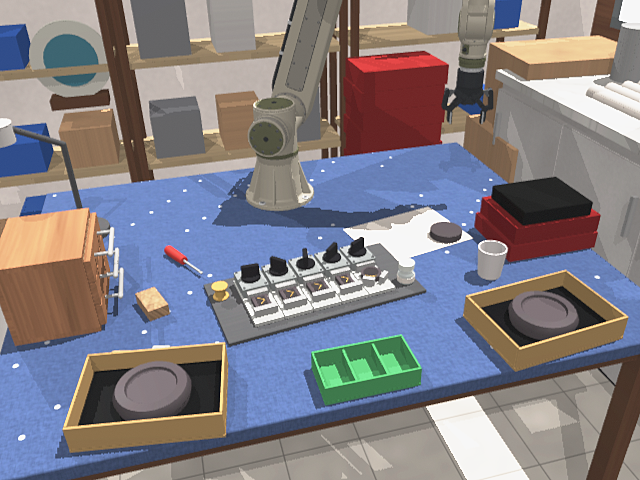

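The stone's knob wing runs lower-left to upper-right, about 30° in the image. The neighbour's wing is at about 40°. Next I'll measure the knob axes, the row direction and the wing angle.

```bash
cat > h.py <<'E'
import numpy as np,cv2
def ray(c,uv,z):
    R,t,K=c["R"],c["t"],c["K"]; o=-R.T@t
    d=R.T@np.linalg.inv(K)@np.array([uv[0],uv[1],1.]); return o+d*(z-o[2])/d[2]
def pix(c,X):
    p=c["K"]@(c["R"]@X+c["t"]); return p[:2]/p[2]
E
python3 - <<'E'
from workcell import env
from h import *
c=env.read_camera("top"); im=c["image"]; g=cv2.cvtColor(im,cv2.COLOR_RGB2GRAY)
m=((g<75)).astype(np.uint8); m[:,:255]=0;m[:,440:]=0;m[:210]=0;m[285:]=0
m=cv2.morphologyEx(m,cv2.MORPH_OPEN,np.ones((9,9),np.uint8))
n,l,st,ce=cv2.connectedComponentsWithStats(m)
P=[]
for i in range(1,n):
    if st[i,4]>300:
        p=ray(c,ce[i],.054); P.append((ce[i],p)); print(st[i],ce[i].round(1),p.round(4))
P.sort(key=lambda q:q[0][0]); Q=np.array([q[1][:2] for q in P])
print(np.linalg.norm(np.diff(Q,axis=0),axis=1)); v=Q[0]-Q[-1]; print("yaw y-axis dir",np.degrees(np.arctan2(-v[0],v[1])))
print(g[244:270,268:298])
E
```

```text
[402 226  20  19 334] [411.4 234.8] [ 0.52   -0.1749  0.054 ]
[370 231  19  19 326] [379.  239.8] [ 0.5109 -0.1034  0.054 ]
[337 236  20  19 334] [346.6 244.9] [ 0.5017 -0.032   0.054 ]
[305 241  20  19 335] [314.5 250. ] [0.4926 0.0387 0.054 ]
[273 247  19  18 316] [282.  255.4] [0.4828 0.11   0.054 ]
[0.07204012 0.07125339 0.07194629 0.07205028]
yaw y-axis dir 7.431700307588582
[[185 183 184 185 186 188 186 183 181 179 180 181 182 181 179 179 179 179
  178 179 183 193 194 195 196 194 190 126  99  66]
 [184 185 184 184 185 186 187 183 182 175 124 124  96  96  93  93  93 100
  150 176 178 194 193 195 194 194 190 146  85  66]
 [183 182 183 183 182 185 184 177 124  94  67  67  55  53  52  54  53  58
   79  95 107 131 193 195 193 195 191 163  83  68]
 [182 182 183 181 181 182 177 122  67  56  56  55  55  56  53  55  53  55
   53  51  55  76 140 190 132 134 131 120  78  82]
 [181 184 183 182 182 176 102  69  57  57  57  55  56  54  55  54  55  53
   50  49  47  50  81 130 109 107 108 105  80 101]
 [195 183 184 183 176 103  62  58  55  56  56  56  55  56  55  55  47  47
   49  52  47  40 
[... 1833 characters left out ...]
 60  59  60  58  60  59
   58  52  87 180 184 196 195 197 199 200 199 194]
 [102 198 191 189 190 189 189 181 166  96  55  58  59  62  62  58  59  57
   78 133 172 199 196 196 196 197 198 199 200 197]
 [108 198 187 189 188 190 189 190 186 174 168 133 132  70  72 103 130 134
  172 181 196 198 196 196 196 197 197 199 200 198]
 [108 187 187 188 188 190 189 188 188 188 188 182 180 171 171 174 179 182
  198 198 199 199 198 196 196 197 197 198 200 200]
 [108 156 187 188 187 189 188 189 188 190 189 190 189 191 197 199 198 199
  201 201 200 200 198 197 197 198 196 181 170 173]
 [107 135 189 189 186 186 188 190 188 189 198 198 198 199 202 201 201 201
  200 200 198 200 200 201 200 200 196 171 120 121]]
```

The rows are not in the units I measure in: shifts go in shares of 0.4 m and turns go in shares of pi rad. I convert before sending: -0.38 m is -0.95, -0.25 m is -0.625, -1.2 rad is -0.382.

```bash
echo '{"sx": [-0.125, -0.25, -0.375, -0.5, -0.625, -0.75, -0.875, -0.95], "sy": [-0.1, -0.2, -0.3, -0.4, -0.5, -0.575, -0.675, -0.725], "sz": [0, 0, 0, 0, 0, 0, 0, 0], "ax": [0, 0, 0, 0, 0, 0, 0, 0], "ay": [0, 0, 0, 0, 0, 0, 0, 0], "az": [-0.0477, -0.0955, -0.1432, -0.191, -0.2387, -0.2865, -0.3342, -0.382]}' | python3 nudge.py 0.04 30
cat >> h.py <<'E'
from scipy.spatial.transform import Rotation as Ro
def rel(s,target,theta=None):
    q=s["orientation"]; R=Ro.from_quat([q[1],q[2],q[3],q[0]]).as_matrix()
    th=np.degrees(np.arctan2(R[1,0],R[0,0]))
    print("shift tool",(R.T@(np.array(target)-s["tcp_pos"])).round(4),"theta",th.round(2),"z",R[:,2].round(4),"j6",s["joint_pos"][5].round(3),"t",s["clock"])
    if theta is not None: print("rz",np.radians(th-theta).round(4))
E
python3 - <<'E'
from workcell import env
from h import *
rel(env.get_state(),[.483,.1107,.2],-55.7)
E
```

```text
clock: 1.15
tcp_pos: [0.4514, 0.1484, 0.2532]
orientation: [0.0, -0.427, 0.904, 0.0]
wrist_force: [0.8, 0.8, -0.7]
finger_gap: 0.0402
grip_force: 0.0
shift tool [ 0.009  -0.0484  0.0532] theta -129.41 z [ 1.e-04  2.e-04 -1.e+00] j6 -0.735 t 1.15
rz -1.2864
```

Scaled: 0.053 m is 0.1325, 0.05 m is 0.125, -1.286 rad is -0.4093.

```bash
echo '{"sx": [0.005, 0.01, 0.015, 0.0225, 0.0225, 0.0225, 0.0225, 0.0225], "sy": [-0.025, -0.05, -0.075, -0.1, -0.12, -0.12, -0.12, -0.12], "sz": [0, 0, 0.025, 0.05, 0.075, 0.1, 0.125, 0.1325], "ax": [0, 0, 0, 0, 0, 0, 0, 0], "ay": [0, 0, 0, 0, 0, 0, 0, 0], "az": [-0.0541, -0.1082, -0.1623, -0.2165, -0.2706, -0.3247, -0.3788, -0.4093]}' | python3 nudge.py
python3 - <<'E'
from workcell import env
from h import *
c=env.read_camera("wrist"); cv2.imwrite("pics/w1.png",c["image"][:,:,::-1])
rel(env.get_state(),[.483,.1107,.2],-55.7)
print(pix(c,np.array([.483,.1107,.084])),pix(c,np.array([.483,.1107,.054])))
E
```

```text
clock: 2.15
tcp_pos: [0.4812, 0.1125, 0.1993]
orientation: [0.0, 0.884, -0.468, -0.001]
wrist_force: [0.9, 0.0, 0.3]
finger_gap: 0.0398
grip_force: 0.0
shift tool [ 0.0026 -0.0005 -0.0008] theta -55.66 z [-2.e-03 -1.e-04 -1.e+00] j6 -2.103 t 2.2
rz 0.0007
[317.74061495 234.21251414] [317.98882215 221.69137176]
```

View pics/w1.png

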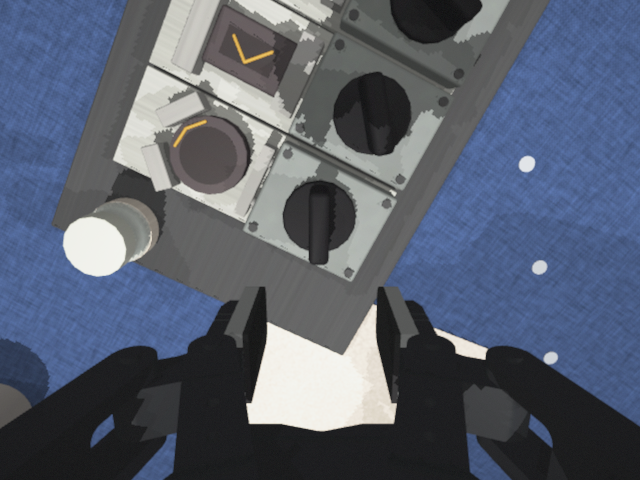

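The wrist view shows the knob skirt at (320,217), with its wing nearly vertical at column 318, in line between the fingers. Now I'll refine this from the picture.

```bash
python3 - <<'E'
from workcell import env
from h import *
c=env.read_camera("wrist"); im=c["image"]; g=cv2.cvtColor(im,cv2.COLOR_RGB2GRAY)
m=(g<58).astype(np.uint8); m[:150]=0; m[270:]=0; m[:,:270]=0; m[:,370:]=0
n,l,st,ce=cv2.connectedComponentsWithStats(m); i=1+st[1:,4].argmax(); print(st[i],ce[i])
# skirt outline: leftmost/rightmost & upper edge rows
P=[]
for r in range(185,246,3):
    x=np.where(l[r]==i)[0]; P+= [(x.min(),r),(x.max()+1,r)]
e=cv2.fitEllipse(np.array(P,np.float32)); print("skirt",e, ray(c,e[0],.054).round(4))
for a in (e[0][0]-e[1][0]/2,e[0][0]+e[1][0]/2): print(ray(c,(a,e[0][1]),.054).round(4))
for r in range(180,272,8): print(r,g[r,300:340])
E
```

```text
[ 283  180   72   84 4046] [319.1898171 216.8586258]
skirt ((319.17535400390625, 215.7408447265625), (70.9429702758789, 71.78028106689453), 96.40824127197266) [0.4846 0.107  0.054 ]
[0.5034 0.1199 0.054 ]
[0.4657 0.0941 0.054 ]
180 [161 162 150 132 145 149 114  85  85  84  85  86  84  75  73  71  67  72
  70  55  55  60  67  75  87  91  97 102 102 103 102 102 101 101 101  99
 101 101 122 157]
188 [42 48 49 48 50 50 51 50 49 48 39 27 24 25 23 24 24 22 27 24 22 23 24 24
 22 24 23 26 28 30 32 32 30 30 31 37 44 43 38 33]
196 [52 50 51 51 50 51 52 53 47 36 32 39 42 42 43 43 42 44 42 41 42 43 42 43
 42 42 40 38 35 30 28 28 30 29 42 50 52 51 53 52]
204 [54 52 54 52 52 51 52 51 45 34 37 40 45 49 51 50 50 52 51 50 50 51 49 51
 49 48 44 39 38 31 32 29 29 29 29 31 40 50 52 53]
212 [53 51 54 54 54 55 52 52 46 35 37 39 46 50 53 52 53 53 53 52 52 52 50 51
 49 48 43 38 35 28 28 30 28 29 36 45 51 51 51 52]
220 [54 53 54 55 54 54 53 55 47 32 36 40 46 52 55 54 54 54 55 53 52 53 50 51
 49 44 41 39 35 30 30 28 27 40 52 53 51 52 50 51]
228 [57 57 56 56 55 55 55 56 47 36 39 41 46 52 58 56 56 56 55 54 54 50 49 49
 47 45 40 37 32 25 30 28 27 28 28 41 51 52 52 51]
236 [57 57 57 58 58 57 57 58 46 31 37 44 49 56 58 58 57 57 55 54 53 50 49 49
 47 43 41 37 31 31 41 55 54 54 52 54 55 54 54 52]
244 [58 58 58 59 57 56 58 57 48 33 40 42 51 57 59 60 59 57 56 54 53 51 49 47
 47 41 39 37 36 45 55 56 56 54 53 54 55 53 54 50]
252 [186 188 188 187 186 186 187 183 144  33  40  46  54  58  60  57  59  56
  55  53  51  49  49  47  45  40  38  35  96 153 173 173 173 172 172 172
 172 171 171 170]
260 [ 95  95  94  98 120 142 151 167 144  66  41  49  56  60  62  58  57  54
  54  49  44  49  47  48  43  41  41  43 124 173 172 172 171 172 172 173
 172 171 171 171]
268 [103 103 106 104 105 101  98  95  92  91  94  97  98  96  95  95  94  95
  97  95  99 124 141 150 165 166 156 152 171 171 171 171 172 171 171 171
 171 170 171 170]
```

```bash
python3 - <<'E'
from workcell import env
from h import *
c=env.read_camera("wrist")
print(ray(c,(318.5,228),.084).round(4))
c=env.read_camera("scene"); im=c["image"]; x=[.4838,.109]
print([pix(c,np.array(x+[z])).round(1) for z in (.046,.054,.084)])
cv2.imwrite("pics/s1.png",cv2.resize(cv2.convertScaleAbs(im[230:290,320:400,::-1],alpha=2),None,fx=8,fy=8,interpolation=cv2.INTER_NEAREST))
rel(env.get_state(),[.4838,.109,.082],-55.7)
E
```

```text
[0.4848 0.1075 0.084 ]
[array([356.4, 252.4]), array([356.4, 249.8]), array([356.5, 239.8])]
shift tool [0.0042 0.0003 0.1182] theta -56.11 z [-3.e-04  0.e+00 -1.e+00] j6 -2.095 t 2.35
rz -0.0071
```

View pics/s1.png

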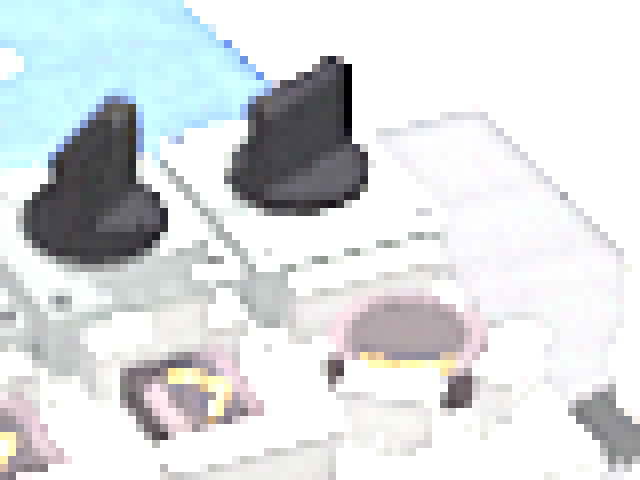

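The scene view agrees to about 1 px: skirt centre at column 357.4, predicted 356.4. The average is good, so I'll descend with the fingers at 40 mm.

Scaled: 0.117 m is 0.2925, 0.0036 m is 0.009.

```bash
echo '{"sx": [0.009, 0.009, 0.009, 0.009, 0.009, 0.009, 0.009, 0.009], "sy": [0.0008, 0.0008, 0.0008, 0.0008, 0.0008, 0.0008, 0.0008, 0.0008], "sz": [0.05, 0.1, 0.15, 0.2, 0.25, 0.275, 0.2925, 0.2925], "ax": [0, 0, 0, 0, 0, 0, 0, 0], "ay": [0, 0, 0, 0, 0, 0, 0, 0], "az": [0, 0, 0, 0, 0, 0, 0, 0]}' | python3 nudge.py && python3 - <<'E'
from workcell import env
from h import *
s=env.get_state(); rel(s,[.4835,.1095,.082],-55.7); print(s["wrist_force"].round(2),s["ft_torque"].round(3))
E
```

```text
clock: 3.35
tcp_pos: [0.4837, 0.1095, 0.0833]
orientation: [-0.0, 0.883, -0.47, -0.0]
wrist_force: [0.1, 0.1, 0.4]
finger_gap: 0.0396
grip_force: 0.0
shift tool [-0.0001  0.0001  0.0013] theta -56.02 z [-1.e-04  0.e+00 -1.e+00] j6 -2.103 t 3.35
rz -0.0056
[0.08 0.11 0.36] [0.004 0.047 0.02 ]
```

Now close gently, with no arm motion.

```bash
echo '{"sx": [0, 0, 0, 0, 0, 0], "sy": [0, 0, 0, 0, 0, 0], "sz": [0, 0, 0, 0, 0, 0], "ax": [0, 0, 0, 0, 0, 0], "ay": [0, 0, 0, 0, 0, 0], "az": [0, 0, 0, 0, 0, 0]}' | python3 nudge.py 0.0 25 && cat > f.py <<'E'
from workcell import env
from h import *
s=env.get_state(); rel(s,[.4835,.1095,.0833]); F=s["wrist_force"];M=s["ft_torque"]
q=s["orientation"]; R=Ro.from_quat([q[1],q[2],q[3],q[0]]).as_matrix()
print("F",F.round(2),"Ftool",(R.T@F).round(2),"M",M.round(3),"gap",s["finger_gap"].round(4),s["grip_force"],"tcp",s["tcp_pos"].round(4))
E
python3 f.py
```

```text
clock: 4.1
tcp_pos: [0.4845, 0.1098, 0.084]
orientation: [-0.001, 0.883, -0.469, 0.001]
wrist_force: [0.4, 2.6, 5.9]
finger_gap: 0.0114
grip_force: 31.3
shift tool [-0.0003  0.001   0.0007] theta -55.99 z [ 2.1e-03  7.0e-04 -1.0e+00] j6 -2.104 t 4.1Traceback (most recent call last):
  File "f.py", line 5, in <module>
    print("F",F.round(2),"Ftool",(R.T@F).round(2),"M",M.round(3),"gap",s["finger_gap"].round(4),s["grip_force"],"tcp",s["tcp_pos"].round(4))
                                                                       ^^^^^^^^^^^^^^^^^^^^^
AttributeError: 'float' object has no attribute 'round'
```

Scaled: 0.001 m is 0.0025, -0.0005 m is -0.0013, 0.28 rad is 0.0891.

```bash
sed -i 's/s\["finger_gap"\].round(4)/round(s["finger_gap"],4)/' f.py; python3 f.py; echo '{"sx": [0, 0, 0, 0, 0, 0], "sy": [0.0025, 0.0025, 0.0025, 0.0025, 0.0025, 0.0025], "sz": [-0.0013, -0.0013, -0.0013, -0.0013, -0.0013, -0.0013], "ax": [0, 0, 0, 0, 0, 0], "ay": [0, 0, 0, 0, 0, 0], "az": [0, 0.0223, 0.0446, 0.0668, 0.0891, 0.0891]}' | python3 nudge.py >/dev/null; python3 f.py
```

```text
shift tool [-0.0003  0.001   0.0007] theta -55.99 z [ 2.1e-03  7.0e-04 -1.0e+00] j6 -2.104 t 4.1
F [0.43 2.58 5.85] Ftool [-1.89 -1.81 -5.85] M [ 0.454 -0.208  0.004] gap 0.0114 31.25385046005249 tcp [0.4845 0.1098 0.084 ]
shift tool [-0.0001  0.001   0.0008] theta -72.06 z [ 0.0032  0.002  -1.    ] j6 -1.824 t 4.85
F [ 6.17  4.38 -1.1 ] Ftool [-2.26 -7.21  1.12] M [ 0.877 -0.994 -0.074] gap 0.0114 30.42802780866623 tcp [0.4845 0.1097 0.0841]
```

Scaled: -0.0013 m is -0.0033, 0.05 rad is 0.0159.

```bash
echo '{"sx": [0, 0, 0, 0], "sy": [-0.0033, -0.0033, -0.0033, -0.0033], "sz": [0, 0, 0, 0], "ax": [0, 0, 0, 0], "ay": [0, 0, 0, 0], "az": [0.0159, 0.0318, 0.0477, 0.0637]}' | python3 nudge.py >/dev/null; python3 f.py;  echo '{"sx": [0, 0], "sy": [0, 0], "sz": [0, 0], "ax": [0, 0], "ay": [0, 0], "az": [0.0159, 0.0318]}' | python3 nudge.py >/dev/null; python3 f.py; echo '{"sx": [0, 0], "sy": [0, 0], "sz": [0, 0], "ax": [0, 0], "ay": [0, 0], "az": [0, 0]}' | python3 nudge.py >/dev/null; python3 f.py
```

```text
shift tool [0.0002 0.0012 0.0008] theta -83.58 z [ 0.0013  0.0012 -1.    ] j6 -1.622 t 5.35
F [1.73 4.11 2.47] Ftool [-3.89 -2.18 -2.47] M [ 0.626 -0.336  0.082] gap 0.0112 30.827898681163788 tcp [0.4846 0.1098 0.0841]
shift tool [0.0003 0.0012 0.0008] theta -89.31 z [ 0.0014  0.0012 -1.    ] j6 -1.522 t 5.6
F [2.21 3.34 3.31] Ftool [-3.32 -2.26 -3.3 ] M [ 0.688 -0.395  0.024] gap 0.0114 30.834770500659943 tcp [0.4847 0.1098 0.0841]
shift tool [0.0003 0.0011 0.0008] theta -89.18 z [ 0.0013  0.0012 -1.    ] j6 -1.525 t 5.85
F [2.55 4.59 3.21] Ftool [-4.56 -2.62 -3.2 ] M [ 0.985 -0.541 -0.084] gap 0.0111 30.901478826999664 tcp [0.4846 0.1098 0.0841]
```

Scaled: 0.16 rad is 0.0509.

```bash
cat > f.py <<'E'
from workcell import env
from h import *
import sys
n=int(sys.argv[1]) if len(sys.argv)>1 else 1
S=[]
for i in range(n):
    if i: env.read_camera("wrist")
    S.append(env.get_state())
s=S[-1]; F=np.mean([a["wrist_force"] for a in S],0);Mz=np.array([a["ft_torque"][2] for a in S]); t6=np.array([a["tau"][5] for a in S])
q=s["orientation"]; R=Ro.from_quat([q[1],q[2],q[3],q[0]]).as_matrix()
print("t",s["clock"],"j6",s["joint_pos"][5].round(4),"Ftool",(R.T@F).round(2),"Mz",Mz.round(3),"tau6",t6.round(4),"gap",round(s["finger_gap"],4),round(s["grip_force"],1),"tcp",s["tcp_pos"].round(4))
E
python3 f.py 5; echo '{"sx": [0, 0], "sy": [0, 0], "sz": [0, 0], "ax": [0, 0], "ay": [0, 0], "az": [0.0255, 0.0509]}' | python3 nudge.py >/dev/null; python3 f.py;echo '{"sx": [0, 0], "sy": [0, 0], "sz": [0, 0], "ax": [0, 0], "ay": [0, 0], "az": [0.0255, 0.0509]}' | python3 nudge.py >/dev/null; python3 f.py 4
```

```text
t 6.05 j6 -1.5248 Ftool [-4.2  -2.48 -2.75] Mz [-0.084 -0.102  0.004 -0.078 -0.057] tau6 [-0.0563 -0.0518 -0.0511 -0.0509 -0.051 ] gap 0.0109 30.9 tcp [0.4846 0.1098 0.0841]
t 6.3 j6 -1.3624 Ftool [-4.57 -3.27 -2.81] Mz [0.084] tau6 [-0.6053] gap 0.0114 30.8 tcp [0.4847 0.1098 0.0841]
t 6.7 j6 -1.2045 Ftool [-4.93 -1.37 -2.63] Mz [ 0.108 -0.081 -0.037 -0.053] tau6 [-0.6019  0.0739  0.299   0.0349] gap 0.0113 30.9 tcp [0.4847 0.1098 0.0841]
```

Scaled: -0.0007 m is -0.0018, -0.0004 m is -0.001, 0.12 rad is 0.0382.

```bash
echo '{"sx": [-0.0018, -0.0018, -0.0018, -0.0018], "sy": [-0.001, -0.001, -0.001, -0.001], "sz": [0, 0, 0, 0], "ax": [0, 0, 0, 0], "ay": [0, 0, 0, 0], "az": [0.0095, 0.0191, 0.0286, 0.0382]}' | python3 nudge.py >/dev/null; python3 f.py 4;echo '{"sx": [0, 0, 0, 0, 0, 0], "sy": [0, 0, 0, 0, 0, 0], "sz": [0, 0, 0, 0, 0, 0], "ax": [0, 0, 0, 0, 0, 0], "ay": [0, 0, 0, 0, 0, 0], "az": [0.0095, 0.0191, 0.0286, 0.0318, 0.035, 0.0382]}' | python3 nudge.py >/dev/null; python3 f.py 4
```

```text
t 7.35 j6 -1.0821 Ftool [-2.87 -0.11 -4.98] Mz [ 0.081 -0.009 -0.061 -0.065] tau6 [-0.1882  0.0522  0.0697 -0.0297] gap 0.0113 31.3 tcp [0.4848 0.1099 0.084 ]
t 8.25 j6 -0.9623 Ftool [-3.45 -0.65 -5.15] Mz [ 0.066  0.065  0.062 -0.018] tau6 [-0.0228  0.0471  0.0448  0.0059] gap 0.0115 31.2 tcp [0.4848 0.1098 0.0841]
```

Scaled: 0.06 rad is 0.0191.

```bash
echo '
sys.exit(1 if Mz[0]>0.13 else 0)' >> f.py
echo '{"sx": [0, 0, 0, 0], "sy": [0, 0, 0, 0], "sz": [0, 0, 0, 0], "ax": [0, 0, 0, 0], "ay": [0, 0, 0, 0], "az": [0.0095, 0.0191, 0.0286, 0.0382]}' | python3 nudge.py >/dev/null; python3 f.py 2 && echo '{"sx": [0, 0, 0, 0], "sy": [0, 0, 0, 0], "sz": [0, 0, 0, 0], "ax": [0, 0, 0, 0], "ay": [0, 0, 0, 0], "az": [0.0095, 0.0191, 0.0286, 0.0382]}' | python3 nudge.py >/dev/null; python3 f.py 2 && echo '{"sx": [0, 0, 0, 0], "sy": [0, 0, 0, 0], "sz": [0, 0, 0, 0], "ax": [0, 0, 0, 0], "ay": [0, 0, 0, 0], "az": [0.0095, 0.0191, 0.0286, 0.0382]}' | python3 nudge.py >/dev/null; python3 f.py 2
```

```text
t 8.8 j6 -0.8404 Ftool [-2.62  0.05 -5.06] Mz [ 0.065 -0.036] tau6 [-0.1883  0.0511] gap 0.0112 31.2 tcp [0.4848 0.1098 0.084 ]
t 9.35 j6 -0.7203 Ftool [-2.61  0.48 -5.35] Mz [0.087 0.035] tau6 [-0.1884  0.051 ] gap 0.0113 31.2 tcp [0.4849 0.1098 0.0841]
t 9.9 j6 -0.6003 Ftool [-3.41  1.12 -5.3 ] Mz [0.05  0.027] tau6 [-0.1887  0.052 ] gap 0.0116 31.3 tcp [0.4849 0.1098 0.084 ]
```

Scaled: 0.12 rad is 0.0382.

```bash
sed -i 's/^sys.exit.*/sys.exit(1 if Mz[0]>0.14 or abs(t6[0]+0.188)>0.02 else 0)/' f.py
echo '{"sx": [0, 0, 0, 0], "sy": [0, 0, 0, 0], "sz": [0, 0, 0, 0], "ax": [0, 0, 0, 0], "ay": [0, 0, 0, 0], "az": [0.0095, 0.0191, 0.0286, 0.0382]}' | python3 nudge.py >/dev/null; python3 f.py 2 && echo '{"sx": [0, 0, 0, 0], "sy": [0, 0, 0, 0], "sz": [0, 0, 0, 0], "ax": [0, 0, 0, 0], "ay": [0, 0, 0, 0], "az": [0.0095, 0.0191, 0.0286, 0.0382]}' | python3 nudge.py >/dev/null && python3 f.py 2 && echo '{"sx": [0, 0, 0, 0], "sy": [0, 0, 0, 0], "sz": [0, 0, 0, 0], "ax": [0, 0, 0, 0], "ay": [0, 0, 0, 0], "az": [0.0095, 0.0191, 0.0286, 0.0382]}' | python3 nudge.py >/dev/null && python3 f.py 2 &&  echo '{"sx": [0, 0, 0, 0], "sy": [0, 0, 0, 0], "sz": [0, 0, 0, 0], "ax": [0, 0, 0, 0], "ay": [0, 0, 0, 0], "az": [0.0095, 0.0191, 0.0286, 0.0382]}' | python3 nudge.py >/dev/null && python3 f.py 2
```

```text
t 10.45 j6 -0.4803 Ftool [-2.38  0.83 -5.74] Mz [-0.    -0.004] tau6 [-0.1869  0.0523] gap 0.0119 31.2 tcp [0.4849 0.1098 0.0841]
t 11.0 j6 -0.3603 Ftool [-1.84  0.78 -4.47] Mz [0.1   0.009] tau6 [-0.187   0.0522] gap 0.0112 31.2 tcp [0.4849 0.1098 0.084 ]
t 11.55 j6 -0.2402 Ftool [-2.66  1.99 -5.19] Mz [ 0.111 -0.046] tau6 [-0.182   0.0571] gap 0.0115 31.2 tcp [0.4849 0.1098 0.084 ]
t 12.1 j6 -0.1204 Ftool [-2.63  1.79 -4.52] Mz [0.075 0.027] tau6 [-0.1351  0.1033] gap 0.0111 31.2 tcp [0.4849 0.1097 0.0841]
```

The knob is getting tight: tau6 has risen about 0.05 above free turning. From here, smaller steps.

Scaled: 0.06 rad is 0.0191.

```bash
echo '{"sx": [0, 0, 0], "sy": [0, 0, 0], "sz": [0, 0, 0], "ax": [0, 0, 0], "ay": [0, 0, 0], "az": [0.0064, 0.0127, 0.0191]}' | python3 nudge.py >/dev/null; python3 f.py 4; python3 - <<'E'
from workcell import env
from h import *
a=env.read_camera("scene")["image"][240:300,340:420,::-1]; b=env.read_camera("top")["image"][190:270,240:320,::-1]
cv2.imwrite("pics/s2.png",np.hstack([cv2.resize(a,(400,300),interpolation=cv2.INTER_CUBIC),cv2.resize(b,(300,300),interpolation=cv2.INTER_CUBIC)]))
E
```

```text
t 12.625 j6 -0.0621 Ftool [-1.79  2.1  -4.92] Mz [0.141 0.109 0.08  0.054] tau6 [-0.0219  0.1302  0.134   0.0537] gap 0.0114 31.2 tcp [0.4849 0.1097 0.084 ]
```

View pics/s2.png

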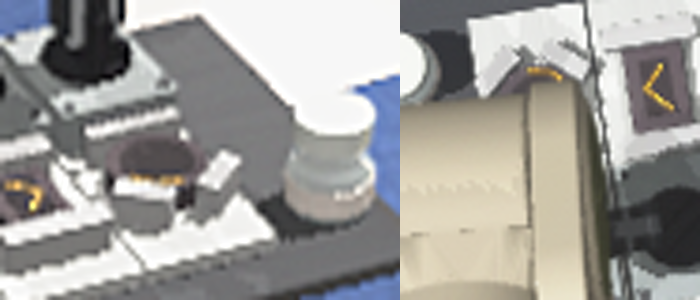

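The stone touches both V blocks in the scene crop, at about (165,180). I'll take one more small step, then read.

Scaled: 0.04 rad is 0.0127.

```bash
echo '{"sx": [0, 0, 0], "sy": [0, 0, 0], "sz": [0, 0, 0], "ax": [0, 0, 0], "ay": [0, 0, 0], "az": [0.0064, 0.0127, 0.0143]}' | python3 nudge.py >/dev/null; python3 f.py 4
```

```text
t 13.25 j6 -0.0174 Ftool [-2.05  1.7  -4.81] Mz [0.211 0.121 0.123 0.141] tau6 [0.1646 0.1626 0.1442 0.1249] gap 0.011 31.2 tcp [0.485  0.1097 0.0841]
```

Torque is about 0.16 N m, which is firm. I'll release to 30 mm, rise and re-check.

Scaled: -0.15 m is -0.375, -0.13 m is -0.325.

```bash
echo '{"sx": [0, 0, 0, 0], "sy": [0, 0, 0, 0], "sz": [0, 0, 0, 0], "ax": [0, 0, 0, 0], "ay": [0, 0, 0, 0], "az": [0, 0, 0, 0]}' | python3 nudge.py 0.03 >/dev/null; python3 f.py 1; echo '{"sx": [0, 0, 0, 0, 0, 0, 0, 0], "sy": [0, 0, 0, 0, 0, 0, 0, 0], "sz": [-0.025, -0.0625, -0.1125, -0.175, -0.25, -0.325, -0.375, -0.375], "ax": [0, 0, 0, 0, 0, 0, 0, 0], "ay": [0, 0, 0, 0, 0, 0, 0, 0], "az": [0, 0, 0, 0, 0, 0, 0, 0]}' | python3 nudge.py; python3 - <<'E'
from workcell import env
from h import *
a=env.read_camera("wrist"); cv2.imwrite("pics/w3.png",a["image"][:,:,::-1])
E
```

```text
t 13.75 j6 -0.0179 Ftool [0.1  0.01 0.53] Mz [0.001] tau6 [0.0012] gap 0.0301 0.0 tcp [0.4843 0.1098 0.0835]
clock: 14.75
tcp_pos: [0.4859, 0.11, 0.2365]
orientation: [0.003, -0.04, 0.999, 0.0]
wrist_force: [0.4, -1.1, -0.5]
finger_gap: 0.0301
grip_force: 0.0
```

View pics/w3.png

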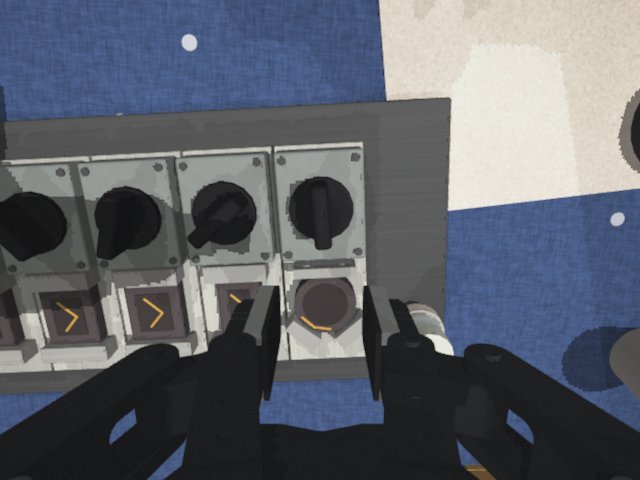

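The knob is at (320,210) with its wing barely crept back, and the stone at (324,302) sits in the V with the jaw against it. A quick distance check before handing in.

```bash
python3 - <<'E'
from workcell import env
from h import *
c=env.read_camera("wrist"); g=cv2.cvtColor(c["image"],cv2.COLOR_RGB2GRAY)
k=ray(c,(320,209.5),.054); s=ray(c,(324,302),.036); d=(s-k)[:2]; y=np.radians(7.43)
print(k.round(4),s.round(4),"along",d@[np.cos(y),np.sin(y)],"across",d@[-np.sin(y),np.cos(y)])
st=env.get_state(); print(st["qvel"].round(3),st["wrist_force"].round(1))
E
```

```text
[0.4824 0.1079 0.054 ] [0.5634 0.1176 0.036 ] along 0.08157812102763858 across -0.0008796078733791103
[-0.002  0.016 -0.021 -0.005  0.    -0.001] [-0.3 -0.9  0. ]
```

That comes out 3.4 mm short, but I eyeballed the stone's centre, so I'll fit it properly.

```bash
python3 - <<'E'
from workcell import env
from h import *
c=env.read_camera("wrist"); im=c["image"][190:370,250:400,::-1]
print([pix(c,np.array(p)).round(1).tolist() for p in ((.4824,.1079,.054),(.4824+.085*.9916,.1079+.085*.1293,.036),(.4824+.085*.9916,.1079+.085*.1293,.02))])
cv2.imwrite("pics/w4.png",cv2.resize(cv2.convertScaleAbs(im,alpha=1.8),(500,600),interpolation=cv2.INTER_CUBIC))
E
```

```text
[[319.9, 211.1], [325.2, 307.5], [325.0, 299.4]]
```

View pics/w4.png

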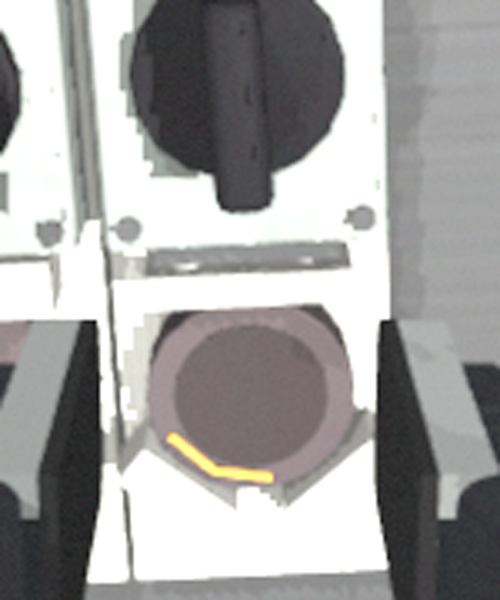

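The recess circle is centred at crop (251,395), which is pixel (325,308.5). The seat predicts (325.2,307.5), so the stone is home and touches both V faces.

```bash
python3 -c "
from workcell import env
print(env.hand_in())"
```

```text
the job is handed in; nothing more can be done
None
```

The job is handed in: I turned the round stone's knob until it held firm at about 0.16 N m, and the pictures show the stone home in its V backstop to within about 1 mm. The gripper then let go and rose clear, and I saw no contact with the neighbouring knobs; the hand-in call gave no verdict.

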